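# Charge the drying cage and hold its gate ajar

### The job

Get the drying cage ready for the next wet prints: drop the two orange-capped drying cartridges, one at a time, upright into the two bores of the grey holder on the cage's side, one in each. Then take the gate's bolt by its red knob, lift the sagging bolt over the bent lip of its keeper while you draw it back, swing the gate about a hand's width open (roughly 75 mm at its free edge) against its closing spring, and finish still gripping the knob and holding the gate ajar and still. Leave the other things on the table where they are.

Things in the scene. Friction and masses are not known exactly. Their poses are not given: they have to be found in the camera images.
- cartridge_a_mid (a point): centre of a drying cartridge: an upright cylinder 30 mm in diameter and 85 mm tall, lower part aluminium, top 35 mm orange, about 70 g; it stands loose on the table, so its centre is 42.5 mm up; z is its long axis
- cartridge_b_mid (a point): centre of the other drying cartridge, alike; either cartridge may go into either bore
- drying_cage: small fixed wire drying cage with two wads of prints in it, 180 (x) x 260 (y) mm, walls and gate up to 110 mm high, open at the top. Origin: centre of its underside on the table; its own -x side is the front with the gate, +y is its left seen from the front. Its yaw varies. The grey cartridge holder is fixed to its +y side: 140 (x) x 72 (y) mm, top 55 mm above the table, centred at (-20, 172) mm in the cage's frame
- bore_front (a point): centre of the mouth of the holder's bore that is nearer the cage's front, 55 mm above the table; upright bore 34 mm in diameter with a 2 mm chamfer, 40 mm deep, flat floor. The cage's side wall, 110 mm high, runs 48 mm from the bore's axis. A seated cartridge stands 45 mm out of it, its centre 2.5 mm above this point
- bore_rear (a point): same for the other bore, 70 mm behind the first along the cage's +x
- bolt_knob (a point): centre of the bolt's upright red knob, a round post 16 mm in diameter and 50 mm tall (centre 133 mm above the table when the bolt is down, so it spans 105 to 155 mm, with a 19 mm flange on its top 4 mm). It stands 18 mm in front of the gate's front face, on a 10 mm steel rod whose axis is 85 mm above the table; the knob's upper 45 mm are clear of the gate and keeper. The knob, rod and head are one piece
- bolt_draw (a joint): how far the bolt is drawn back, m: 0 shut to 0.045 fully back; grows as the knob moves along the gate towards the hinge (the cage's +y while the gate is shut). The bolt's end carries a head 26 mm in diameter that sits in the keeper behind the bent lip: with the bolt down it can move only about 5 mm. From 0.028 on it is clear of the keeper and the gate can swing. It stays where it is slid (light friction, under 1 N)
- bolt_lift (a joint): how far the bolt is raised in its tall worn guides, m: 0 (sagged down by its own weight, about 1.5 N) to 0.020 (top stop). The head clears the lip when raised by 8 mm or more; about 12 mm is comfortable. It need not stay up once it is drawn back past 0.028
- gate (a joint): opening angle of the gate, rad: 0 shut, growing as it swings out of the cage's front (the knob moves first along the cage's -x, then also towards +y: clockwise seen from above), stop at 1.2. A spring closes it: about 0.2 N m when shut, 0.36 N m at 0.4 rad (2 to 3 N at the knob). Its free edge is 190 mm from the hinge, so 75 mm of opening is about 0.4 rad. It will not open while the bolt's head is in the keeper
- gate_hinge (a point): point on the gate's upright hinge axis, 130 mm above the table. In the cage's frame the knob lies 18 mm in front of this axis and 145 mm to its -y with the bolt shut, 100 mm to its -y with the bolt fully drawn
- lead_weight: grey cloth-covered lead weight, 100 x 46 x 27 mm, lying on the table; bystander, leave it alone
- loupe: black stand loupe, 43 mm across, 38 mm high; bystander, leave it alone
- red_jar: white jar with a red cap, 55 mm across, 80 mm high; bystander, leave it alone
Things that resemble listed ones, but are neither listed nor needed, are in the scene too. Leave any blue or purple look-alike of the part that bears cartridge_b_mid alone.

How it is judged:
By the outcome, as a careful person would: the job done as asked, in the order asked, and still so for the second after the job is handed in, while the arm keeps its last pose, push and grip.
It also fails if it takes over 64 s, if anything falls off the work surface, if the arm or the gripper's body presses on something with over 40 N, if the wrist force passes 120 N, or if a joint passes its speed limit or range.

### The arm

A 6-joint arm with a two-finger parallel gripper is mounted at the origin on a cart in front of the work surface, level with it; the furniture and walls round the work are solid. World frame = base frame: x ahead of the robot, y to its left, z up, the work surface at z = 0. Lengths are in m, angles in degrees, forces in N, time in s.
With the tool pointing down it reaches from about 0.375 to 0.975 m from the base axis. Payload 3.8 kg.
Tool frame: the origin (TCP) lies midway between the tips of the shut fingers; the grasp point (between the pads) lies 19 mm behind it; z points along the fingers, y is the direction in which the jaws open and shut (so a half turn about z gives the same grasp; the last joint's range is limited). The gripper opens to 85 mm and grips with 20 to 120 N. Pads are 22 mm wide; open, the fingers measure 114 mm over their backs; the gripper's body (76 mm by 85 mm) begins 54 mm behind the grasp point. The pads swing forward as they close: fully open they stand 13 mm farther back than shut.
Start: joints at [73.287, 15.12, 91.902, -0, 72.978, -2.114], TCP at [0.17, 0.653, 0.2] pointing down, gripper open.
Joint ranges: [-150.88, 150.88], [-54.13, 125.18], [17.81, 147.31], [-75.09, 255.09], [0, 152.58], [-146.25, 146.25]. Speed limits (degrees/s): [147.25, 147.25, 180, 180, 180, 180].

### API

Orientations are given as a 3x3 rotation matrix whose columns are the frame's x, y, z axes.
In Python, from rig import robot gives the robot as it stands.
- The arm moves only by the shell command python3 -m crank 'ROWS' [OPENING] [FORCE]. ROWS is JSON, a list of rows, each an object of numbers: "tx", "ty", "tz": the shift along the tool's x, y, z in mm; "wx", "wy", "wz": the turn, a rotation vector about the tool's x, y, z in units of 5 degrees (1.0 is 5 degrees). In form: [{"tx": .., "ty": .., "tz": .., "wx": .., "wy": .., "wz": ..}, ...]. A call has 1 to 20 rows; each row is the pose to reach, as a shift and turn from the pose commanded when the call began, along the tool's axes at that moment; what a row does not reach only later rows make up. A row lasts 1/12 s, in which the tool goes at most 41.7 mm and 7.16 degrees, less where a joint would pass 70% of its speed; a pose out of reach is approached as far as the arm can. A call with a gripper value outside its range is refused whole. OPENING is the finger opening in mm, from 0 to 85.4, set as the call begins (- or left out, the last holds). The fingers move at their own pace and stop on an object; FORCE is the grip in N (left out, the last holds). Time passes only in rows, so rows that repeat a pose let the fingers close. It gives the time, the measured TCP pose, the force and the opening at its end, in the units of the state.
- robot.get_state(): the state, without advancing time (a new reading comes with each control period).
- robot.capture(name): name is "scene" or "top" or "wrist"; returns (picture, depth): 400x640x3 uint8, red, green, blue; 400x640 float32, m along the optical axis (not along the pixel's ray), 0 where there is no reading.
- robot.camera_info(name): a dict with "K" (3x3 intrinsics, pixels), "R" (3x3) and "t" (3): a world point X has camera coordinates R X + t; the wrist camera has in their place "hand_eye" (4x4, takes a point from camera to tool coordinates, whose origin is the TCP and whose axes are the flange's). Camera axes: x right, y down, z forward; pixel columns grow to the right and rows downward; lengths in m; the calibration is good to about 2 mm. A picture is of the moment at which its call begins: read the wrist's pose just before it. camera_info takes no time and is no camera call.
- robot.finish_job(): hands the job in, once; it reports no verdict.
Trained networks look in the newest picture that a camera, given by its name, has taken for a name from the list of things; names that differ only in an ending like _2 or _b are one class to them, and where a whole thing is asked for, a point or a joint stands for the part that bears it (a point fixed in the world has none). Each returns a list of dicts, best first, with "conf" (0 to 1); they miss things now and then, are a little off and sometimes report something else, mostly with a low value. They report only what shows in the picture. A call takes as long as a camera call. They do not tell look-alikes from the thing itself.
- robot.silhouettes(target, camera): "region" (400x640 bool, what is visible of it) and "rect" ([centre column, centre row, width, height] in pixels, round what is visible of it).
- robot.tip_of(target, camera): "xy" ([column, row] in pixels: a listed point, or the origin of a listed thing).
The state is a dict: "time": time; "joint_positions": joint angles; "qd": joint speeds; "effort": joint torques, N m; "tool_pos": TCP position; "orientation": TCP orientation; "force": force on the tool from outside, world axes, zero at the start; "ft_torque": the same for the moment, N m; "finger_gap": finger opening in m.
Only numpy, scipy, OpenCV 4.12 (cv2) and the standard library are available. Lean on these libraries where they do the work, as an engineer would, in place of code of your own. Each camera call takes 0.05 s, during which the arm holds its last target. There are 200 camera calls.

## Working session

There is one attempt and no reset: what is moved stays moved. The work goes in short steps, Python scripts to look and compute and a shell command to move; the robot and the scene stay as the last step left them, time stands still between calls to the robot, and variables do not carry over. Pictures are saved under pics/ and viewed, on a budget of 10 in all, crops included, one or two more only if the job needs it, and the job is handed in when it is done.

```bash
ls; mkdir -p pics
cat > h.py <<'E'
import numpy as np, cv2
from rig import robot
def world(cam,uv,depth=None,z=None):
    c=robot.camera_info(cam);K=np.array(c["K"]);d=np.linalg.inv(K)@[uv[0],uv[1],1.]
    if cam=="wrist":
        s=robot.get_state();T=np.eye(4);T[:3,:3]=s["orientation"];T[:3,3]=s["tool_pos"];T=T@np.array(c["hand_eye"])
        R=T[:3,:3];o=T[:3,3]
    else:
        R=np.array(c["R"]).T;o=-R@np.array(c["t"])
    w=R@d
    if z is not None: return o+w*(z-o[2])/w[2]
    return o+w*depth
def save(n,p): cv2.imwrite(f"pics/{n}.png",p[:,:,::-1])
E
python3 - <<'E'
from h import *
for cam in("scene","top"):
    p,d=robot.capture(cam);save(cam,p);np.save(cam+"_d.npy",d)
    for n in("cartridge_a_mid","bore_front","bore_rear","bolt_knob","gate_hinge","drying_cage","red_jar","loupe","lead_weight"):
        for r in robot.tip_of(n,cam)[:4]:
            u,v=r["xy"];dd=d[min(int(v),399),min(int(u),639)]
            print(cam,n,round(r["conf"],2),np.round(r["xy"]),np.round(world(cam,r["xy"],dd),3))
print(robot.get_state())
E
```

```text
pics
scene cartridge_a_mid 0.21 [283. 194.] [0.533 0.184 0.042]
scene bore_front 0.54 [332. 214.] [ 0.497 -0.043  0.15 ]
scene bore_rear 0.62 [297. 178.] [0.602 0.196 0.051]
scene bore_rear 0.48 [342. 220.] [ 0.532 -0.048  0.102]
scene bolt_knob 0.59 [331. 216.] [ 0.497 -0.042  0.141]
scene gate_hinge 0.85 [292. 189.] [0.558 0.171 0.055]
scene drying_cage 0.49 [432. 240.] [ 0.71  -0.225  0.017]
scene red_jar 0.77 [261. 156.] [0.62  0.391 0.017]
scene loupe 0.79 [432. 238.] [ 0.706 -0.226  0.029]
scene lead_weight 0.81 [200. 197.] [0.361 0.368 0.025]
scene lead_weight 0.52 [435. 240.] [ 0.709 -0.234  0.027]
top cartridge_a_mid 0.59 [438. 237.] [ 0.411 -0.325  0.083]
top bore_front 0.67 [416. 193.] [ 0.563 -0.275  0.033]
top bore_rear 0.79 [278. 185.] [0.609 0.189 0.018]
top bolt_knob 0.65 [347. 206.] [ 0.509 -0.037  0.154]
top gate_hinge 0.75 [298. 208.] [0.513 0.115 0.114]
top drying_cage 0.69 [298. 207.] [0.531 0.122 0.012]
top red_jar 0.85 [219. 178.] [0.628 0.382 0.06 ]
top loupe 0.59 [396. 150.] [ 0.715 -0.216  0.036]
top lead_weight 0.75 [216. 252.] [0.385 0.397 0.027]
top lead_weight 0.64 [437. 238.] [ 0.409 -0.321  0.083]
{'time': 1.0, 'joint_positions': array([ 7.32881353e+01,  1.51190716e+01,  9.19037443e+01, -1.00048496e-03,
        7.29765710e+01, -2.11477603e+00]), 'qd': array([-0.04616798, -0.06811926,  0.0607539 , -0.09608115, -0.05950803,
       -0.00067755]), 'effort': array([-6.97317264e-04, -5.15089881e+01, -3.67733395e+01,  2.60722788e-05,
        7.49520368e-04, -1.72343454e-05]), 'tool_pos': array([0.17012508, 0.65319905, 0.20008244]), 'orientation': array([[-9.67723266e-01,  2.52015239e-01,  1.90682938e-05],
       [ 2.52015239e-01,  9.67723266e-01,  5.44665453e-06],
       [-1.70801916e-05,  1.00763549e-05, -1.00000000e+00]]), 'force': array([-0.46745023,  0.13709708,  0.03666201]), 'ft_torque': array([-0.04218688,  0.0482486 ,  0.02158659]), 'finger_gap': 0.08500803353065776}
```

Run:
```python
import cv2
p=cv2.imread("pics/top.png");cv2.imwrite("pics/top_c.png",cv2.resize(p[110:300,180:480],(800,507),interpolation=cv2.INTER_CUBIC))
p=cv2.imread("pics/scene.png");cv2.imwrite("pics/scene_c.png",cv2.resize(p[100:320,160:480],(800,550),interpolation=cv2.INTER_CUBIC))
```

```text
(no output)
```

View pics/top_c.png

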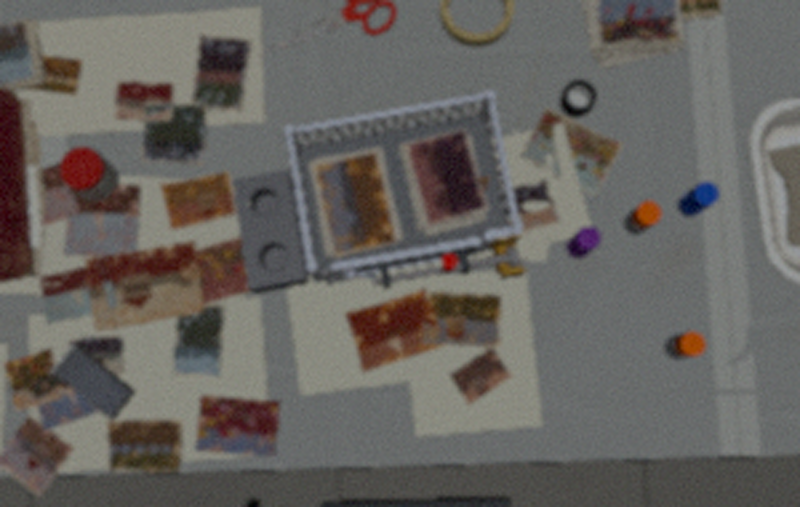

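View pics/scene_c.png

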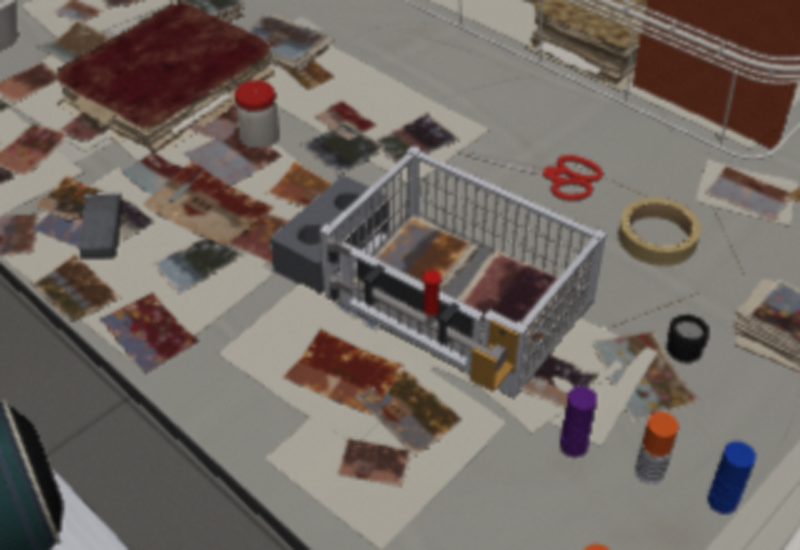

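The top crop shows orange caps at crop pixels (648,214) and (691,344). Purple (584,241) and blue (700,197) are the look-alikes to leave alone. The bores are at (264,200) and (272,257), and the knob is at (449,262). Next I'll measure these.

Run:
```python
from h import *
p=cv2.imread("pics/top.png");d=np.load("top_d.npy")
c=robot.camera_info("top");K=np.array(c["K"]);R=np.array(c["R"]).T;o=-R@np.array(c["t"])
print("cam",o,K[0,0])
v,u=np.mgrid[:400,:640];W=(np.stack([u,v,np.ones_like(u)],-1)@np.linalg.inv(K).T@R.T)*d[...,None]+o
np.save("W.npy",W)
h=cv2.cvtColor(p,cv2.COLOR_BGR2HSV)
def blobs(lo,hi,name,box):
    m=cv2.inRange(h,lo,hi);m2=np.zeros_like(m);a,b,e,f=box;m2[b:f,a:e]=m[b:f,a:e]
    n,l,s,cc=cv2.connectedComponentsWithStats(m2)
    for i in range(1,n):
        if s[i,4]>8:
            q=W[l==i];print(name,s[i,4],cc[i].round(1),q.mean(0).round(4),"zmax",np.percentile(q[:,2],[50,90]).round(3), "at top z", )
            z=q[q[:,2]>np.percentile(q[:,2],60)-.006];print("   toppts",np.median(z,0).round(4),((z.max(0)+z.min(0))/2).round(4))
blobs((5,150,120),(18,255,255),"orange",(400,170,470,260))
blobs((0,170,120),(5,255,255),"red",(330,190,370,220))
# holder
Z=W[...,2];reg=(u>255)&(u<305)&(v>160)&(v<225)
m=reg&(abs(Z-.055)<.006)
q=W[m][:,:2];print("holder",m.sum(),q.mean(0),cv2.minAreaRect((q*1000).astype(np.float32)),np.median(Z[m]))
reg=(u>280)&(u<385)&(v>135)&(v<225)
m=reg&(abs(Z-.11)<.008);q=W[m][:,:2];r=cv2.minAreaRect((q*1000).astype(np.float32));print("cage",m.sum(),r,cv2.boxPoints(r))
for n,uv in(("boreR",(279,185)),("boreF",(282,206.4))): print(n,world("top",uv,z=.055))
```

```text
cam [0.34682452 0.02078698 1.34379498] 394.80452897106744
orange 57 [422.8 189.4] [ 0.5655 -0.2867  0.0863] zmax [0.087 0.089] at top z
   toppts [ 0.5664 -0.2871  0.0865] [ 0.5651 -0.2874  0.0867]
orange 56 [439.3 238.5] [ 0.4066 -0.328   0.0855] zmax [0.085 0.089] at top z
   toppts [ 0.4078 -0.328   0.0858] [ 0.4067 -0.3282  0.086 ]
red 16 [348.4 207.2] [ 0.5056 -0.041   0.155 ] zmax [0.155 0.157] at top z
   toppts [ 0.5062 -0.0401  0.1548] [ 0.5061 -0.0415  0.1555]
holder 736 [0.56437887 0.17596693] ((585.1749267578125, 162.64276123046875), (182.98828125, 112.04663848876953), 4.239890098571777) 0.055568555876972514
cage 843 ((588.4697875976562, 7.112396240234375), (222.64675903320312, 258.87603759765625), 8.430412292480469) [[ 459.37262   118.83089 ]
 [ 497.326    -137.24791 ]
 [ 717.56696  -104.606094]
 [ 679.6136    151.4727  ]]
boreR [0.60048973 0.18160117 0.055     ]
boreF [0.52830301 0.1723935  0.055     ]
```

```bash
cat >> h.py <<'E'
from scipy.spatial.transform import Rotation as Ro
def to(p,yaw=None):
    "shift/turn (tool axes, mm, 5deg) to TCP world p, tool down with y axis at yaw deg"
    s=robot.get_state();R=np.array(s["orientation"]);d=R.T@(np.array(p)-s["tool_pos"])*1000
    w=np.zeros(3)
    if yaw is not None:
        a=np.deg2rad(yaw);y=np.array([np.cos(a),np.sin(a),0]);z=np.array([0,0,-1.]);T=np.c_[np.cross(y,z),y,z]
        w=Ro.from_matrix(R.T@T).as_rotvec(degrees=True)/5
    print("to",p,"t",d.round(1),"w",w.round(2))
E
python3 -c "
from h import *
to([.53,.15,.3],8);print(np.array(robot.camera_info('wrist')['hand_eye']).round(3),robot.camera_info('wrist')['K'])"
```

```text
to [0.53, 0.15, 0.3] t [-475.1 -396.3  -99.9] w [ 0.    0.   13.48]
[[ 0.001 -0.962 -0.271  0.068]
 [ 1.     0.001 -0.    -0.001]
 [ 0.001 -0.271  0.962 -0.173]
 [ 0.     0.     0.     1.   ]] [[305.07334      0.         320.62288388]
 [  0.         305.07334    193.53699123]
 [  0.           0.           1.        ]]
```

```bash
python3 -m crank '[{"tx":-119,"ty":-99,"tz":-100,"wz":3.4},{"tx":-475,"ty":-396,"tz":-100,"wz":13.5},{"tx":-475,"ty":-396,"tz":-100,"wz":13.5},{"tx":-475,"ty":-396,"tz":-100,"wz":13.5},{"tx":-475,"ty":-396,"tz":-100,"wz":13.5},{"tx":-475,"ty":-396,"tz":-100,"wz":13.5},{"tx":-475,"ty":-396,"tz":-100,"wz":13.5},{"tx":-475,"ty":-396,"tz":-100,"wz":13.5},{"tx":-475,"ty":-396,"tz":-100,"wz":13.5},{"tx":-475,"ty":-396,"tz":-100,"wz":13.5},{"tx":-475,"ty":-396,"tz":-100,"wz":13.5},{"tx":-475,"ty":-396,"tz":-100,"wz":13.5},{"tx":-475,"ty":-396,"tz":-100,"wz":13.5},{"tx":-475,"ty":-396,"tz":-100,"wz":13.5},{"tx":-475,"ty":-396,"tz":-100,"wz":13.5},{"tx":-475,"ty":-396,"tz":-100,"wz":13.5},{"tx":-475,"ty":-396,"tz":-100,"wz":13.5},{"tx":-475,"ty":-396,"tz":-100,"wz":13.5},{"tx":-475,"ty":-396,"tz":-100,"wz":13.5}]' 60 60
python3 - <<'E'
from h import *
s=robot.get_state();p,d=robot.capture("wrist");save("w1",p);np.save("w1_d.npy",d);np.save("w1_s.npy",np.r_[s["tool_pos"],np.array(s["orientation"]).ravel()])
for n in("bore_front","bore_rear","bolt_knob","gate_hinge"):
    for r in robot.tip_of(n,"wrist")[:3]:
        print(n,round(r["conf"],2),np.round(r["xy"]),world("wrist",r["xy"],z=.055 if "bore" in n else .13).round(4))
to([.566,-.287,.2],8)
E
```

```text
to [0.566, -0.287, 0.2] t [-6.201e+02 -8.100e+02  1.000e-01] w [ 0.   -0.   13.48]$[0]: bad value
```

View pics/w1.png

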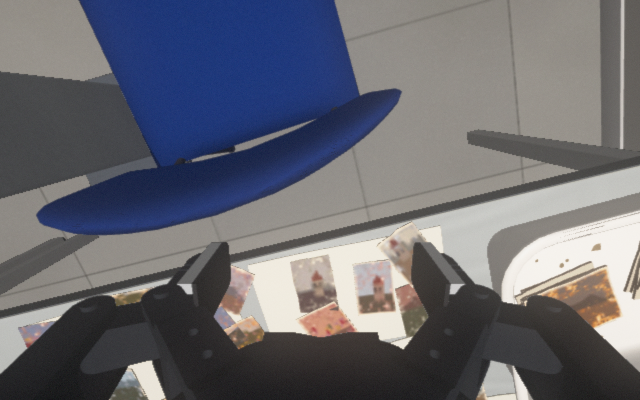

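The move was refused, so the arm is still at its start pose and the picture shows only the table edge and a chair. The rows probably need all six keys.

```bash
python3 -m crank '[{"tx":-40,"ty":-30,"tz":-100,"wx":0,"wy":0,"wz":1}]' 60 60
```

```text
time: 1.33
tool_pos: [0.1785, 0.6352, 0.228]
orientation: [[-0.943, 0.334, -0.006], [0.334, 0.942, -0.014], [0.001, -0.015, -1.0]]
force: [0.0, -0.8, -1.5]
finger_gap: 0.0754
```

```bash
python3 -m crank '[{"tx":0,"ty":0,"tz":0,"wx":0,"wy":0,"wz":0}]'; python3 -c "
from h import *
to([.53,.15,.3],8)"
```

```text
time: 1.42
tool_pos: [0.1839, 0.6397, 0.2433]
orientation: [[-0.941, 0.339, 0.004], [0.339, 0.941, 0.006], [-0.001, 0.007, -1.0]]
force: [0.8, 1.6, 2.0]
finger_gap: 0.0639
to [0.53, 0.15, 0.3] t [-491.7 -343.1  -58.4] w [ 0.08 -0.03 12.44]
```

```bash
python3 -m crank '[{"tx":-492,"ty":-343,"tz":-58,"wx":0,"wy":0,"wz":12.4},{"tx":-492,"ty":-343,"tz":-58,"wx":0,"wy":0,"wz":12.4},{"tx":-492,"ty":-343,"tz":-58,"wx":0,"wy":0,"wz":12.4},{"tx":-492,"ty":-343,"tz":-58,"wx":0,"wy":0,"wz":12.4},{"tx":-492,"ty":-343,"tz":-58,"wx":0,"wy":0,"wz":12.4},{"tx":-492,"ty":-343,"tz":-58,"wx":0,"wy":0,"wz":12.4},{"tx":-492,"ty":-343,"tz":-58,"wx":0,"wy":0,"wz":12.4},{"tx":-492,"ty":-343,"tz":-58,"wx":0,"wy":0,"wz":12.4},{"tx":-492,"ty":-343,"tz":-58,"wx":0,"wy":0,"wz":12.4},{"tx":-492,"ty":-343,"tz":-58,"wx":0,"wy":0,"wz":12.4},{"tx":-492,"ty":-343,"tz":-58,"wx":0,"wy":0,"wz":12.4},{"tx":-492,"ty":-343,"tz":-58,"wx":0,"wy":0,"wz":12.4},{"tx":-492,"ty":-343,"tz":-58,"wx":0,"wy":0,"wz":12.4},{"tx":-492,"ty":-343,"tz":-58,"wx":0,"wy":0,"wz":12.4},{"tx":-492,"ty":-343,"tz":-58,"wx":0,"wy":0,"wz":12.4},{"tx":-492,"ty":-343,"tz":-58,"wx":0,"wy":0,"wz":12.4},{"tx":-492,"ty":-343,"tz":-58,"wx":0,"wy":0,"wz":12.4},{"tx":-492,"ty":-343,"tz":-58,"wx":0,"wy":0,"wz":12.4},{"tx":-492,"ty":-343,"tz":-58,"wx":0,"wy":0,"wz":12.4}]'
python3 - <<'E'
from h import *
s=robot.get_state();p,d=robot.capture("wrist");save("w2",p);np.save("w2_d.npy",d);np.save("w2_s.npy",np.r_[s["tool_pos"],np.array(s["orientation"]).ravel()])
for n in("bore_front","bore_rear","bolt_knob","gate_hinge"):
    for r in robot.tip_of(n,"wrist")[:3]:
        print(n,round(r["conf"],2),np.round(r["xy"]),world("wrist",r["xy"],z=.055 if "bore" in n else .13).round(4))
to([.566,-.287,.2],8)
E
```

```text
time: 3.0
tool_pos: [0.5295, 0.1515, 0.2954]
orientation: [[-0.147, 0.989, -0.0], [0.989, 0.147, 0.0], [0.0, -0.0, -1.0]]
force: [0.1, -0.2, -0.6]
finger_gap: 0.0605
bore_front 0.68 [324. 144.] [0.5318 0.173  0.055 ]
bore_rear 0.77 [377. 142.] [0.601 0.185 0.055]
bore_rear 0.49 [280. 311.] [ 0.5033 -0.0974  0.055 ]
bolt_knob 0.83 [279. 314.] [ 0.5052 -0.0445  0.13  ]
gate_hinge 0.71 [294. 207.] [0.5058 0.1028 0.13  ]
to [0.566, -0.287, 0.2] t [-438.9  -28.8   95.3] w [ 0.  -0.   0.1]
```

View pics/w2.png

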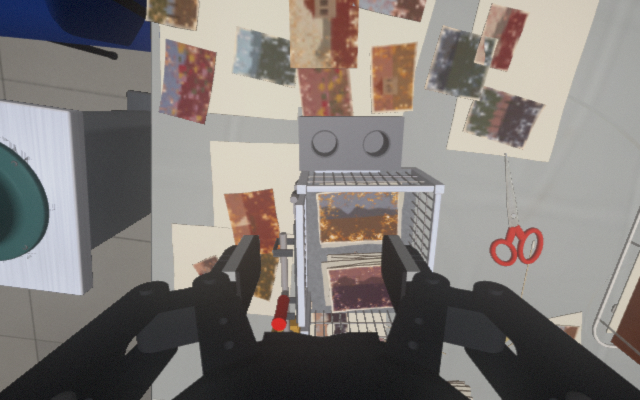

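```bash
python3 -m crank '[{"tx":-439,"ty":-29,"tz":0,"wx":0,"wy":0,"wz":0},{"tx":-439,"ty":-29,"tz":0,"wx":0,"wy":0,"wz":0},{"tx":-439,"ty":-29,"tz":0,"wx":0,"wy":0,"wz":0},{"tx":-439,"ty":-29,"tz":0,"wx":0,"wy":0,"wz":0},{"tx":-439,"ty":-29,"tz":0,"wx":0,"wy":0,"wz":0},{"tx":-439,"ty":-29,"tz":0,"wx":0,"wy":0,"wz":0},{"tx":-439,"ty":-29,"tz":95,"wx":0,"wy":0,"wz":0},{"tx":-439,"ty":-29,"tz":95,"wx":0,"wy":0,"wz":0},{"tx":-439,"ty":-29,"tz":95,"wx":0,"wy":0,"wz":0},{"tx":-439,"ty":-29,"tz":95,"wx":0,"wy":0,"wz":0},{"tx":-439,"ty":-29,"tz":95,"wx":0,"wy":0,"wz":0},{"tx":-439,"ty":-29,"tz":95,"wx":0,"wy":0,"wz":0},{"tx":-439,"ty":-29,"tz":95,"wx":0,"wy":0,"wz":0},{"tx":-439,"ty":-29,"tz":95,"wx":0,"wy":0,"wz":0},{"tx":-439,"ty":-29,"tz":95,"wx":0,"wy":0,"wz":0}]'
cat >> h.py <<'E'
def orange(zlo=.06):
    p,d=robot.capture("wrist")
    m=cv2.inRange(cv2.cvtColor(p,cv2.COLOR_RGB2HSV),(5,150,90),(19,255,255));n,l,s,c=cv2.connectedComponentsWithStats(m)
    for i in range(1,n):
        if s[i,4]<150: continue
        vu=np.argwhere(l==i);q=np.array([world("wrist",(b,a),d[a,b]) for a,b in vu[::2]])
        t=q[(q[:,2]>.08)]
        if len(t)>20:
            cc,r=cv2.minEnclosingCircle((t[:,:2]*1000).astype(np.float32));print("cap",s[i,4],c[i].round(),"top mean",t.mean(0).round(4),"circ",np.round(cc,1),round(r,1))
    return p,d
E
python3 - <<'E'
from h import *
p,d=orange();save("w3",p)
for r in robot.tip_of("cartridge_a_mid","wrist")[:5]: print(round(r["conf"],2),np.round(r["xy"]),world("wrist",r["xy"],z=.0425).round(4))
to([.566,-.287,.041],8.5)
E
```

```text
time: 4.5
tool_pos: [0.5664, -0.2869, 0.2016]
orientation: [[-0.147, 0.989, 0.001], [0.989, 0.147, -0.0], [-0.0, 0.001, -1.0]]
force: [0.8, 0.2, 0.8]
finger_gap: 0.0602
cap 672 [321. 179.] top mean [ 0.5675 -0.2869  0.0843] circ [ 567.7 -287.4] 14.6
cap 651 [157. 197.] top mean [ 0.4089 -0.3284  0.0845] circ [ 408.6 -328.9] 14.6
0.55 [175. 192.] [ 0.4084 -0.3355  0.0425]
to [0.566, -0.287, 0.041] t [  0.  -1. 161.] w [0.02 0.01 0.  ]
```

View pics/w3.png

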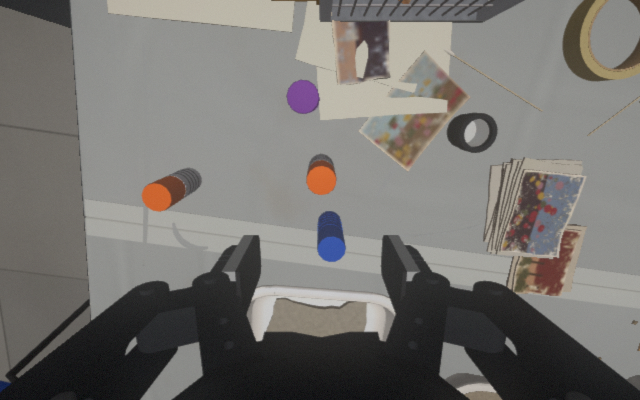

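The wrist view shows the target orange cap at (321,179), between purple (303,97) and blue (331,238). The other orange cap is at (157,195). The measured top height of 84 mm fits a cartridge, so I'll grasp it.

```bash
python3 -m crank '[{"tx":0,"ty":1.3,"tz":40,"wx":0,"wy":0,"wz":0},{"tx":0,"ty":1.3,"tz":80,"wx":0,"wy":0,"wz":0},{"tx":0,"ty":1.3,"tz":120,"wx":0,"wy":0,"wz":0},{"tx":0,"ty":1.3,"tz":145,"wx":0,"wy":0,"wz":0},{"tx":0,"ty":1.3,"tz":151,"wx":0,"wy":0,"wz":0},{"tx":0,"ty":1.3,"tz":151,"wx":0,"wy":0,"wz":0},{"tx":0,"ty":1.3,"tz":151,"wx":0,"wy":0,"wz":0}]'
python3 -m crank '[{"tx":0,"ty":0,"tz":0,"wx":0,"wy":0,"wz":0},{"tx":0,"ty":0,"tz":0,"wx":0,"wy":0,"wz":0},{"tx":0,"ty":0,"tz":0,"wx":0,"wy":0,"wz":0},{"tx":0,"ty":0,"tz":0,"wx":0,"wy":0,"wz":0},{"tx":0,"ty":0,"tz":0,"wx":0,"wy":0,"wz":0},{"tx":0,"ty":0,"tz":0,"wx":0,"wy":0,"wz":0},{"tx":0,"ty":0,"tz":0,"wx":0,"wy":0,"wz":0}]' 20 50
python3 -c "
from h import *
to([.5676,-.287,.23],8.5);to([.6,.1836,.23],8.5)"
```

```text
time: 5.18
tool_pos: [0.5684, -0.2878, 0.0513]
orientation: [[-0.147, 0.989, 0.002], [0.989, 0.147, -0.001], [-0.002, 0.002, -1.0]]
force: [0.5, -0.0, 0.1]
finger_gap: 0.0598
time: 5.77
tool_pos: [0.5707, -0.2899, 0.0543]
orientation: [[-0.146, 0.989, 0.008], [0.989, 0.146, -0.004], [-0.005, 0.007, -1.0]]
force: [0.4, 0.5, 9.2]
finger_gap: 0.02
to [0.5676, -0.287, 0.23] t [   2.4   -1.3 -175.7] w [ 0.08  0.06 -0.02]
to [0.6, 0.1836, 0.23] t [ 463.3   99.3 -177.5] w [ 0.08  0.06 -0.02]
```

Run:
```python
from h import *
print(robot.get_state()["finger_gap"],robot.get_state()["force"])
p,d=orange();save("w4",p)
p,d=robot.capture("scene");a=cv2.resize(p[230:330,380:480],(400,400));w=cv2.imread("pics/w4.png")[:,:,::-1]
save("s4",np.hstack([w[:, 120:520],a]))
```

```text
0.02004525138219508 [0.383875   0.48787703 9.23773191]
cap 2379 [336. 228.] top mean [ 0.5797 -0.2824  0.0853] circ [ 570.7 -261.2] 40.4Traceback (most recent call last):
  File "<stdin>", line 3, in <module>
  File "h.py", line 28, in orange
    vu=np.argwhere(l==i);q=np.array([world("wrist",(b,a),d[a,b]) for a,b in vu[::2]])
                                     ~~~~~^^^^^^^^^^^^^^^^^^^^^^
  File "h.py", line 6, in world
    s=robot.get_state();T=np.eye(4);T[:3,:3]=s["orientation"];T[:3,3]=s["tool_pos"];T=T@np.array(c["hand_eye"])
ValueError: time passes only in moves, steps and waits
```

Run:
```python
s=open("h.py").read()
s=s.replace("s=robot.get_state();T=np","s=ST or robot.get_state();T=np",1).replace("from rig import robot\n","from rig import robot\nST=None\n",1)
s=s.replace('    p,d=robot.capture("wrist")\n    m=','    global ST;ST=robot.get_state();p,d=robot.capture("wrist")\n    m=',1)
open("h.py","w").write(s)
from h import *
p,d=robot.capture("wrist");q,_=robot.capture("scene")
save("s4",np.hstack([p[:, 120:520],cv2.resize(q[200:330,370:500],(400,400))]))
```

```text
(no output)
```

View pics/s4.png

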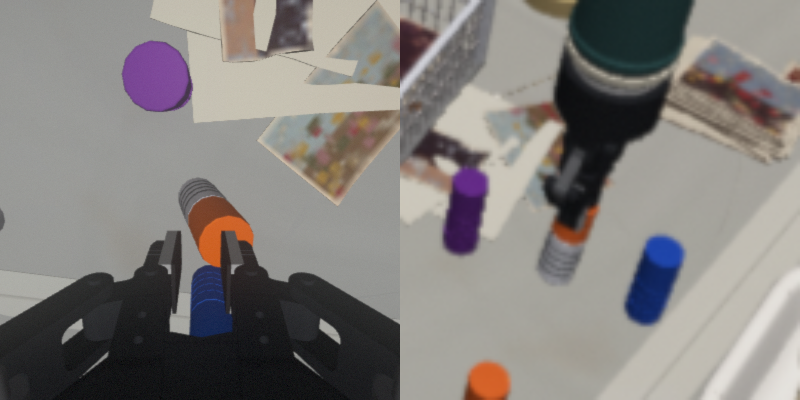

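Run:
```python
import h;from h import *
h.ST=robot.get_state();s=h.ST;p,d=robot.capture("wrist");R=np.array(s["orientation"]);t=s["tool_pos"]
for c in(315,325,335,345,355,365,375):
    print(c,[(r,*(R.T@(world("wrist",(c,r),d[r,c])-t)*1000).round().astype(int)) for r in(190,210,225,240,255,270,290)])
print(s["joint_positions"],s["force"],s["ft_torque"])
```

```text
315 [(190, np.int64(15), np.int64(-3), np.int64(20)), (210, np.int64(11), np.int64(-3), np.int64(-8)), (225, np.int64(7), np.int64(-3), np.int64(-20)), (240, np.int64(0), np.int64(-3), np.int64(-24)), (255, np.int64(-50), np.int64(-4), np.int64(57)), (270, np.int64(-64), np.int64(-4), np.int64(56)), (290, np.int64(-62), np.int64(-4), np.int64(24))]
325 [(190, np.int64(17), np.int64(3), np.int64(14)), (210, np.int64(14), np.int64(3), np.int64(-16)), (225, np.int64(12), np.int64(3), np.int64(-32)), (240, np.int64(3), np.int64(3), np.int64(-32)), (255, np.int64(-5), np.int64(3), np.int64(-31)), (270, np.int64(-56), np.int64(4), np.int64(43)), (290, np.int64(-56), np.int64(4), np.int64(15))]
335 [(190, np.int64(16), np.int64(10), np.int64(19)), (210, np.int64(16), np.int64(8), np.int64(-21)), (225, np.int64(11), np.int64(8), np.int64(-31)), (240, np.int64(3), np.int64(8), np.int64(-31)), (255, np.int64(-5), np.int64(8), np.int64(-32)), (270, np.int64(-57), np.int64(12), np.int64(44)), (290, np.int64(-57), np.int64(11), np.int64(16))]
345 [(190, np.int64(6), np.int64(19), np.int64(56)), (
[... 828 characters left out ...]
64(22), np.int64(-37)), (255, np.int64(6), np.int64(20), np.int64(-53)), (270, np.int64(12), np.int64(16), np.int64(-77)), (290, np.int64(11), np.int64(15), np.int64(-87))]
375 [(190, np.int64(6), np.int64(43), np.int64(56)), (210, np.int64(-10), np.int64(43), np.int64(55)), (225, np.int64(-23), np.int64(44), np.int64(56)), (240, np.int64(-37), np.int64(45), np.int64(57)), (255, np.int64(-50), np.int64(45), np.int64(56)), (270, np.int64(12), np.int64(20), np.int64(-76)), (290, np.int64(11), np.int64(18), np.int64(-87))]
[-2.91724880e+01  1.81282995e+01  1.04350555e+02  1.53066616e-02
  5.70004134e+01 -3.75651756e+01] [ 0.43316301 -0.0182032  10.09358103] [ 0.05036743 -0.18434731 -0.02176725]
```

The depth picture shows the fingertips about 35 mm behind the reported TCP, so the right finger closed onto the cap's top and tilted the cartridge. I'll lift slowly so it settles back upright, then measure the fingers.

```bash
python3 -m crank '[{"tx":0,"ty":0,"tz":-1,"wx":0,"wy":0,"wz":0},{"tx":0,"ty":0,"tz":-2,"wx":0,"wy":0,"wz":0},{"tx":0,"ty":0,"tz":-3,"wx":0,"wy":0,"wz":0},{"tx":0,"ty":0,"tz":-4,"wx":0,"wy":0,"wz":0},{"tx":0,"ty":0,"tz":-5,"wx":0,"wy":0,"wz":0},{"tx":0,"ty":0,"tz":-6,"wx":0,"wy":0,"wz":0},{"tx":0,"ty":0,"tz":-7,"wx":0,"wy":0,"wz":0},{"tx":0,"ty":0,"tz":-8,"wx":0,"wy":0,"wz":0},{"tx":0,"ty":0,"tz":-10,"wx":0,"wy":0,"wz":0},{"tx":0,"ty":0,"tz":-12,"wx":0,"wy":0,"wz":0},{"tx":0,"ty":0,"tz":-50,"wx":0,"wy":0,"wz":0},{"tx":0,"ty":0,"tz":-70,"wx":0,"wy":0,"wz":0},{"tx":0,"ty":0,"tz":-70,"wx":0,"wy":0,"wz":0}]'
python3 - <<'E'
import h;from h import *
p,d=orange();save("w5",p);s=h.ST;R=np.array(s["orientation"]);t=s["tool_pos"]
for c in(275,285,295,302,340,348,355,365):
    print(c,[(r,*[int(k) for k in(R.T@(world("wrist",(c,r),d[r,c])-t)*1000).round()]) for r in(200,215,230,240,255,270,290)])
print(t,s["force"])
E
```

```text
time: 7.05
tool_pos: [0.5705, -0.2899, 0.1254]
orientation: [[-0.146, 0.989, 0.008], [0.989, 0.146, -0.005], [-0.006, 0.008, -1.0]]
force: [-0.2, -0.1, 1.0]
finger_gap: 0.0202
cap 1194 [313. 198.] top mean [ 0.565  -0.2873  0.0851] circ [ 560.9 -262.2] 40.1
cap 1307 [ 99. 218.] top mean [ 0.4091 -0.3278  0.0845] circ [ 479.5 -281.3] 99.6
275 [(200, -24, -46, 126), (215, -40, -47, 126), (230, -57, -48, 126), (240, -69, -48, 127), (255, 6, -19, -53), (270, 12, -16, -76), (290, 11, -14, -87)]
285 [(200, -24, -36, 125), (215, -40, -37, 125), (230, -57, -37, 126), (240, 10, -16, -46), (255, 10, -14, -61), (270, 11, -13, -73), (290, 11, -11, -86)]
295 [(200, 2, -19, 42), (215, -40, -26, 126), (230, -57, -27, 126), (240, 10, -11, -46), (255, 10, -10, -60), (270, 7, -10, -66), (290, -2, -10, -68)]
302 [(200, 2, -13, 41), (215, -40, -19, 126), (230, -57, -19, 126), (240, -69, -19, 127), (255, -86, -20, 126), (270, -104, -20, 126), (290, -130, -20, 127)]
340 [(200, -24, 20, 126), (215, -41, 21, 128), (230, -58, 21, 128), (240, -65, 21, 119), (255, -6, 10, -30), (270, -59, 16, 47), (290, -73, 16, 41)]
348 [(200, -24, 29, 128), (215, -40, 29, 126), (230, -57, 29, 127), (240, 10, 13, -46), (255, 10, 12, -60), (270, 8, 11, -68), (290, -2, 11, -67)]
355 [(200, -24, 36, 127), (215, -40, 36, 126), (230, -57, 37, 127), (240, 10, 16, -46), (255, 10, 14, -60), (270, 11, 13, -74), (290, 11, 12, -87)]
365 [(200, -24, 46, 126), (215, -40, 47, 127), (230, -57, 47, 126), (240, 6, 22, -37), (255, 6, 20, -53), (270, 13, 16, -77), (290, 11, 15, -86)]
[ 0.5705254  -0.28986552  0.12539308] [-0.16476412 -0.11474566  0.97076115]
```

View pics/w5.png

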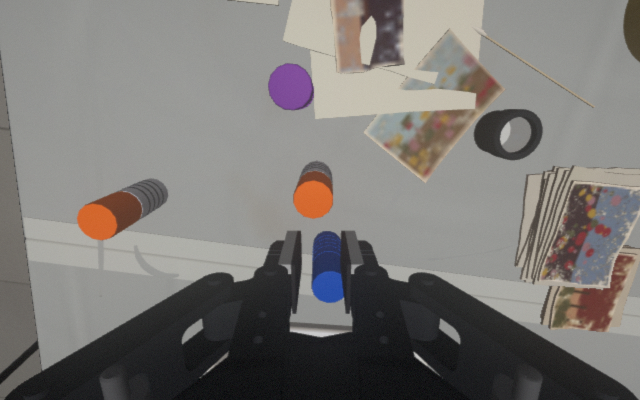

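The cartridge is upright again, with its cap at (313,198) in the picture, about (0.565, -0.287). The tips sit about 31 mm behind the TCP, so I'll descend 31 mm further than planned.

```bash
python3 -c "
from h import *
to([.5652,-.287,.13],8.5)
to([.5652,-.287,.018],8.5)"
```

```text
to [0.5652, -0.287, 0.13] t [ 2.8 -3.8 -7. ] w [ 0.06  0.05 -0.02]
to [0.5652, -0.287, 0.018] t [  3.2  -4.3 105. ] w [ 0.06  0.05 -0.02]
```

```bash
python3 -m crank '[{"tx":3,"ty":-4,"tz":-7,"wx":0.06,"wy":0.05,"wz":0},{"tx":3,"ty":-4,"tz":-7,"wx":0.06,"wy":0.05,"wz":0},{"tx":3,"ty":-4,"tz":-7,"wx":0.06,"wy":0.05,"wz":0},{"tx":3,"ty":-4,"tz":-7,"wx":0.06,"wy":0.05,"wz":0},{"tx":3,"ty":-4,"tz":-7,"wx":0.06,"wy":0.05,"wz":0},{"tx":3,"ty":-4,"tz":-7,"wx":0.06,"wy":0.05,"wz":0},{"tx":3,"ty":-4,"tz":30,"wx":0.06,"wy":0.05,"wz":0},{"tx":3,"ty":-4,"tz":60,"wx":0.06,"wy":0.05,"wz":0},{"tx":3,"ty":-4,"tz":90,"wx":0.06,"wy":0.05,"wz":0},{"tx":3,"ty":-4,"tz":105,"wx":0.06,"wy":0.05,"wz":0},{"tx":3,"ty":-4,"tz":105,"wx":0.06,"wy":0.05,"wz":0},{"tx":3,"ty":-4,"tz":105,"wx":0.06,"wy":0.05,"wz":0}]' 60 50
python3 - <<'E'
import h;from h import *
p,d=robot.capture("wrist");save("w6",p);print(robot.get_state()["tool_pos"],robot.get_state()["force"])
m=cv2.inRange(cv2.cvtColor(p,cv2.COLOR_RGB2HSV),(5,150,90),(19,255,255))
m=cv2.morphologyEx(m,cv2.MORPH_OPEN,np.ones((3,3)))
print([x.tolist() for x in cv2.connectedComponentsWithStats(m)[2][1:]])
E
```

```text
time: 8.1
tool_pos: [0.5614, -0.2849, 0.013]
orientation: [[-0.146, 0.989, -0.009], [0.989, 0.146, 0.005], [0.006, -0.008, -1.0]]
force: [0.2, -0.2, 0.7]
finger_gap: 0.06
[ 0.5629186  -0.28570755  0.01474542] [ 0.24266783 -0.7656634   0.72588276]
[[305, 232, 74, 98, 5762], [0, 263, 33, 32, 677]]
```

View pics/w6.png

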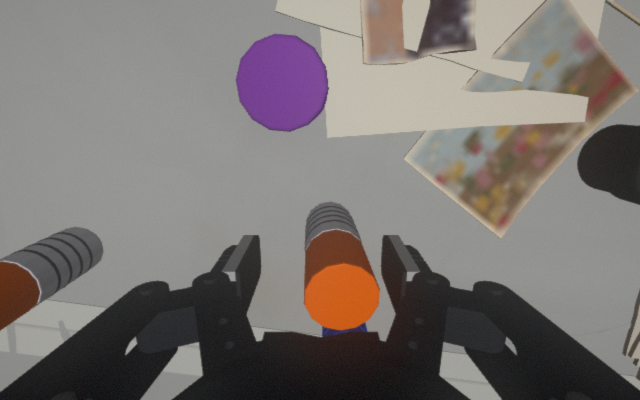

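```bash
python3 -m crank '[{"tx":0,"ty":0,"tz":0,"wx":0,"wy":0,"wz":0},{"tx":0,"ty":0,"tz":0,"wx":0,"wy":0,"wz":0},{"tx":0,"ty":0,"tz":0,"wx":0,"wy":0,"wz":0},{"tx":0,"ty":0,"tz":0,"wx":0,"wy":0,"wz":0}]'
python3 - <<'E'
import h;from h import *
h.ST=s=robot.get_state();p,d=robot.capture("wrist")
m=cv2.inRange(cv2.cvtColor(p,cv2.COLOR_RGB2HSV),(5,200,225),(19,255,255));m[:,:200]=0
v,u=np.argwhere(m>0).T
q=np.array([world("wrist",(b,a),d[a,b]) for a,b in zip(v,u)]);R=np.array(s["orientation"])
q=(q-s["tool_pos"])@R*1000;k=abs(q[:,2]-np.median(q[:,2]))<4;q=q[k]
print(len(q),q.mean(0),q.min(0),q.max(0))
def row(r,cs):
    for c in cs: print((c,r),[int(k) for k in (R.T@(world("wrist",(c,r),d[r,c])-s["tool_pos"])*1000).round()],end=' ')
    print()
row(250,(240,250,256,384,392,400));row(240,(245,254,258,386,392));row(270,(225,235,245,395,405,415))
E
```

```text
time: 8.48
tool_pos: [0.5635, -0.286, 0.0158]
orientation: [[-0.146, 0.989, -0.004], [0.989, 0.146, 0.002], [0.003, -0.003, -1.0]]
force: [-0.7, 0.2, 0.2]
finger_gap: 0.0599Traceback (most recent call last):
  File "<stdin>", line 6, in <module>
ValueError: operands could not be broadcast together with shapes (0,) (3,)
```

```bash
cat >> h.py <<'E'
def cap():
    "cap top centre in tool mm"
    global ST
    ST=s=robot.get_state();p,d=robot.capture("wrist")
    m=cv2.inRange(cv2.cvtColor(p,cv2.COLOR_RGB2HSV),(5,150,90),(19,255,255));n,l,st,c=cv2.connectedComponentsWithStats(m)
    i=min((i for i in range(1,n) if st[i,4]>300),key=lambda i:abs(c[i][0]-320))
    W=np.array([world("wrist",(b,a),d[a,b]) for a,b in np.argwhere(l==i)]);q=(W-s["tool_pos"])@np.array(s["orientation"])*1000
    zt=np.percentile(q[:,2],20);k=abs(q[:,2]-zt)<2.5
    lo,hi=np.percentile(q[k],[2,98],axis=0)
    print("cap tool",((lo+hi)/2).round(1),"size",(hi-lo).round(1),"world z",np.median(W[k,2]).round(4),"xy",np.median(W[k],0).round(4))
    return p,d,s
E
python3 - <<'E'
from h import *
p,d,s=cap();R=np.array(s["orientation"])
def row(r,cs):
    for c in cs: print((c,r),[int(k) for k in (R.T@(world("wrist",(c,r),d[r,c])-s["tool_pos"])*1000).round()],end=' ')
    print()
row(250,(240,250,256,384,392,400));row(240,(245,254,258,386,392));row(270,(225,235,245,395,405,415))
E
```

```text
Traceback (most recent call last):
  File "h.py", line 40, in cap
    W=np.array([world("wrist",(b,a),d[a,b]) for a,b in np.argwhere(l==i)]);q=(W-s["tool_pos"])@np.array(s["orientation"])*1000
                ~~~~~^^^^^^^^^^^^^^^^^^^^^^
  File "h.py", line 5, in world
    c=robot.camera_info(cam);K=np.array(c["K"]);d=np.linalg.inv(K)@[uv[0],uv[1],1.]
ValueError: time passes only in moves, steps and waits
```

```bash
sed -i 's/c=robot.camera_info(cam);K/c=CI(cam);K/; s/^ST=None/ST=None\nimport functools\nCI=functools.lru_cache(robot.camera_info)/' h.py
python3 - <<'E'
from h import *
p,d,s=cap();R=np.array(s["orientation"])
def row(r,cs):
    for c in cs: print((c,r),[int(k) for k in (R.T@(world("wrist",(c,r),d[r,c])-s["tool_pos"])*1000).round()],end=' ')
    print()
row(250,(240,250,256,384,392,400));row(240,(245,254,258,386,392));row(270,(225,235,245,395,405,415))
print(s["tool_pos"])
E
```

```text
cap tool [ -1.6   3.8 -68.8] size [26.4 25.9  2.7] world z 0.0841 xy [ 0.5672 -0.2863  0.0841]
(240, 250) [10, -33, -56] (250, 250) [9, -30, -54] (256, 250) [4, -30, -44] (384, 250) [3, 30, -41] (392, 250) [10, 30, -56] (400, 250) [9, 34, -55] 
(245, 240) [10, -34, -46] (254, 240) [10, -30, -45] (258, 240) [6, -30, -38] (386, 240) [9, 31, -44] (392, 240) [10, 33, -45] 
(225, 270) [10, -35, -72] (235, 270) [10, -31, -72] (245, 270) [5, -30, -64] (395, 270) [4, 31, -63] (405, 270) [10, 32, -72] (415, 270) [9, 36, -71] 
[ 0.56297281 -0.28573072  0.0151568 ]
```

```bash
python3 -m crank '[{"tx":-1,"ty":3.5,"tz":0,"wx":0,"wy":0,"wz":0},{"tx":-1,"ty":3.5,"tz":0,"wx":0,"wy":0,"wz":0},{"tx":-1,"ty":3.5,"tz":0,"wx":0,"wy":0,"wz":0},{"tx":-1,"ty":3.5,"tz":0,"wx":0,"wy":0,"wz":0},{"tx":-1,"ty":3.5,"tz":0,"wx":0,"wy":0,"wz":0},{"tx":-1,"ty":3.5,"tz":0,"wx":0,"wy":0,"wz":0},{"tx":-1,"ty":3.5,"tz":0,"wx":0,"wy":0,"wz":0}]' 15 50
python3 -m crank '[{"tx":0,"ty":0,"tz":-20,"wx":0,"wy":0,"wz":0},{"tx":0,"ty":0,"tz":-40,"wx":0,"wy":0,"wz":0},{"tx":0,"ty":0,"tz":-80,"wx":0,"wy":0,"wz":0},{"tx":0,"ty":0,"tz":-120,"wx":0,"wy":0,"wz":0},{"tx":0,"ty":0,"tz":-160,"wx":0,"wy":0,"wz":0},{"tx":0,"ty":0,"tz":-200,"wx":0,"wy":0,"wz":0},{"tx":0,"ty":0,"tz":-200,"wx":0,"wy":0,"wz":0},{"tx":0,"ty":0,"tz":-200,"wx":0,"wy":0,"wz":0}]'
python3 -c "
from h import *
cap();to([.6005,.1836,.21],8.5)"
```

```text
time: 9.22
tool_pos: [0.5666, -0.2861, 0.0146]
orientation: [[-0.146, 0.989, -0.005], [0.989, 0.146, 0.003], [0.004, -0.004, -1.0]]
force: [1.4, -0.1, 1.5]
finger_gap: 0.0285
time: 9.88
tool_pos: [0.569, -0.2877, 0.2183]
orientation: [[-0.146, 0.989, -0.0], [0.989, 0.146, 0.0], [0.0, -0.0, -1.0]]
force: [-0.4, -0.2, -1.4]
finger_gap: 0.029
cap tool [ -0.6   0.4 -69.2] size [26.3 26.1  2.8] world z 0.2877 xy [ 0.5695 -0.2877  0.2877]
to [0.6005, 0.1836, 0.21] t [460.5 101.5   6.3] w [-0.05 -0.04 -0.02]
```

Held: the gap is 29 mm and the cap is level. I'll carry it to just short of the bores and measure them from close by.

```bash
python3 -m crank '[{"tx":400,"ty":60,"tz":0,"wx":0,"wy":0,"wz":0},{"tx":400,"ty":60,"tz":0,"wx":0,"wy":0,"wz":0},{"tx":400,"ty":60,"tz":0,"wx":0,"wy":0,"wz":0},{"tx":400,"ty":60,"tz":0,"wx":0,"wy":0,"wz":0},{"tx":400,"ty":60,"tz":0,"wx":0,"wy":0,"wz":0},{"tx":400,"ty":60,"tz":0,"wx":0,"wy":0,"wz":0},{"tx":400,"ty":60,"tz":0,"wx":0,"wy":0,"wz":0},{"tx":400,"ty":60,"tz":0,"wx":0,"wy":0,"wz":0},{"tx":400,"ty":60,"tz":0,"wx":0,"wy":0,"wz":0},{"tx":400,"ty":60,"tz":0,"wx":0,"wy":0,"wz":0},{"tx":400,"ty":60,"tz":0,"wx":0,"wy":0,"wz":0},{"tx":400,"ty":60,"tz":0,"wx":0,"wy":0,"wz":0},{"tx":400,"ty":60,"tz":0,"wx":0,"wy":0,"wz":0},{"tx":400,"ty":60,"tz":0,"wx":0,"wy":0,"wz":0},{"tx":400,"ty":60,"tz":0,"wx":0,"wy":0,"wz":0},{"tx":400,"ty":60,"tz":0,"wx":0,"wy":0,"wz":0},{"tx":400,"ty":60,"tz":0,"wx":0,"wy":0,"wz":0}]'
python3 - <<'E'
import h;from h import *
p,d,s=cap();save("w7",p);np.save("w7_d.npy",d);print(s["tool_pos"],robot.get_state()["tool_pos"])
for n in("bore_front","bore_rear"):
    for r in robot.tip_of(n,"wrist")[:3]: print(n,round(r["conf"],2),np.round(r["xy"],1),world("wrist",r["xy"],z=.055).round(4))
# bores as holes: rectify the plane z=55 at 1mm/px and find circles
xs=np.arange(.48,.66,.0005);ys=np.arange(.12,.23,.0005)
c=CI("wrist");K=np.array(c["K"]);T=np.eye(4);T[:3,:3]=s["orientation"];T[:3,3]=s["tool_pos"];T=np.linalg.inv(T@np.array(c["hand_eye"]))
X,Y=np.meshgrid(xs,ys);P=np.stack([X,Y,0*X+.055,0*X+1],-1)@T.T;uv=P[...,:3]@K.T;uv=(uv[...,:2]/uv[...,2:]).astype(np.float32)
g=cv2.remap(p,uv,None,cv2.INTER_LINEAR);save("rect",g)
G=cv2.GaussianBlur(cv2.cvtColor(g,cv2.COLOR_RGB2GRAY),(5,5),0)
C=cv2.HoughCircles(G,cv2.HOUGH_GRADIENT,1,80,param1=60,param2=15,minRadius=30,maxRadius=42)
if C is not None:
    for a,b,r in C[0][:6]: print("circ",(xs[0]+a*.0005).round(4),(ys[0]+b*.0005).round(4),r*.5)
E
```

```text
time: 11.35
tool_pos: [0.5683, 0.1167, 0.2158]
orientation: [[-0.144, 0.989, -0.006], [0.99, 0.144, 0.003], [0.004, -0.005, -1.0]]
force: [-0.8, -1.0, -1.1]
finger_gap: 0.029
cap tool [ -0.6   0.5 -69.3] size [26.5 26.1  2.6] world z 0.2852 xy [0.5692 0.1166 0.2852]
[0.56832974 0.11672819 0.21575235] [0.56836324 0.11690776 0.21583497]
bore_front 0.74 [294.5 115.3] [0.5316 0.1721 0.055 ]
bore_rear 0.68 [359.3 114.1] [0.5994 0.1833 0.055 ]
circ 0.5323 0.1733 17.85
circ 0.5988 0.1828 18.15
```

View pics/rect.png

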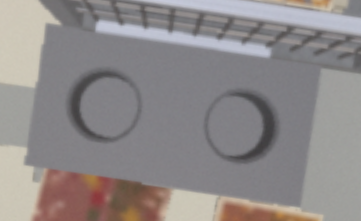

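The rectified view shows the bore mouths at (0.532, 0.1725) and (0.6005, 0.183), 69 mm apart against the stated 70. I'll move the cartridge over the rear bore.

```bash
python3 -c "
from h import *
to([.600,.1835,.13],8.6)"
```

```text
to [0.6, 0.1835, 0.13] t [60.6 41.3 86. ] w [-0.06 -0.05 -0.05]
```

```bash
python3 -m crank '[{"tx":61,"ty":41,"tz":0,"wx":0,"wy":0,"wz":0},{"tx":61,"ty":41,"tz":40,"wx":0,"wy":0,"wz":0},{"tx":61,"ty":41,"tz":86,"wx":0,"wy":0,"wz":0},{"tx":61,"ty":41,"tz":86,"wx":0,"wy":0,"wz":0},{"tx":61,"ty":41,"tz":86,"wx":0,"wy":0,"wz":0},{"tx":61,"ty":41,"tz":86,"wx":0,"wy":0,"wz":0},{"tx":61,"ty":41,"tz":86,"wx":0,"wy":0,"wz":0},{"tx":61,"ty":41,"tz":86,"wx":0,"wy":0,"wz":0},{"tx":61,"ty":41,"tz":86,"wx":0,"wy":0,"wz":0},{"tx":61,"ty":41,"tz":86,"wx":0,"wy":0,"wz":0}]'
python3 -c "
from h import *
cap();to([.600,.1835,.085],8.6)"
```

```text
time: 12.33
tool_pos: [0.6006, 0.1843, 0.132]
orientation: [[-0.146, 0.989, -0.003], [0.989, 0.146, 0.004], [0.005, -0.002, -1.0]]
force: [-0.2, -0.6, -1.4]
finger_gap: 0.0287
cap tool [ -0.7   0.5 -69.3] size [26.3 26.2  2.6] world z 0.2015 xy [0.6011 0.184  0.2015]
to [0.6, 0.1835, 0.085] t [-1.  -0.3 46.5] w [-0.03 -0.05 -0.04]
```

```bash
python3 -m crank '[{"tx":-1,"ty":-0.5,"tz":15,"wx":0,"wy":0,"wz":0},{"tx":-1,"ty":-0.5,"tz":30,"wx":0,"wy":0,"wz":0},{"tx":-1,"ty":-0.5,"tz":45,"wx":0,"wy":0,"wz":0},{"tx":-1,"ty":-0.5,"tz":50,"wx":0,"wy":0,"wz":0},{"tx":-1,"ty":-0.5,"tz":55,"wx":0,"wy":0,"wz":0},{"tx":-1,"ty":-0.5,"tz":60,"wx":0,"wy":0,"wz":0},{"tx":-1,"ty":-0.5,"tz":65,"wx":0,"wy":0,"wz":0},{"tx":-1,"ty":-0.5,"tz":70,"wx":0,"wy":0,"wz":0},{"tx":-1,"ty":-0.5,"tz":70,"wx":0,"wy":0,"wz":0}]'
python3 -c "
from h import *
cap();to([.600,.1835,.034],8.6)"
```

```text
time: 13.13
tool_pos: [0.5984, 0.1836, 0.0591]
orientation: [[-0.146, 0.989, -0.006], [0.989, 0.146, 0.003], [0.004, -0.006, -1.0]]
force: [0.3, 0.2, -1.2]
finger_gap: 0.0293
cap tool [ -0.7   0.4 -69.3] size [26.5 26.1  2.5] world z 0.1286 xy [0.5993 0.1833 0.1286]
to [0.6, 0.1835, 0.034] t [-0.4  1.5 25.6] w [-0.06 -0.05 -0.04]
```

It's 11 mm into the bore with no side force. Continuing.

```bash
python3 -m crank '[{"tx":0,"ty":0.5,"tz":8,"wx":0,"wy":0,"wz":0},{"tx":0,"ty":0.5,"tz":16,"wx":0,"wy":0,"wz":0},{"tx":0,"ty":0.5,"tz":22,"wx":0,"wy":0,"wz":0},{"tx":0,"ty":0.5,"tz":25,"wx":0,"wy":0,"wz":0},{"tx":0,"ty":0.5,"tz":25,"wx":0,"wy":0,"wz":0},{"tx":0,"ty":0.5,"tz":25,"wx":0,"wy":0,"wz":0}]'
python3 -c "
from h import *
cap()"
```

```text
time: 13.68
tool_pos: [0.5986, 0.1837, 0.0343]
orientation: [[-0.146, 0.989, -0.007], [0.989, 0.146, 0.003], [0.004, -0.006, -1.0]]
force: [0.2, -0.3, -0.2]
finger_gap: 0.0288
cap tool [ -0.6   0.4 -69.3] size [26.2 26.1  2.7] world z 0.1037 xy [0.5994 0.1835 0.1037]
```

```bash
python3 -m crank '[{"tx":0,"ty":0,"tz":2,"wx":0,"wy":0,"wz":0},{"tx":0,"ty":0,"tz":2,"wx":0,"wy":0,"wz":0},{"tx":0,"ty":0,"tz":2,"wx":0,"wy":0,"wz":0},{"tx":0,"ty":0,"tz":2,"wx":0,"wy":0,"wz":0},{"tx":0,"ty":0,"tz":-40,"wx":0,"wy":0,"wz":0},{"tx":0,"ty":0,"tz":-80,"wx":0,"wy":0,"wz":0},{"tx":0,"ty":0,"tz":-120,"wx":0,"wy":0,"wz":0},{"tx":0,"ty":0,"tz":-160,"wx":0,"wy":0,"wz":0},{"tx":0,"ty":0,"tz":-170,"wx":0,"wy":0,"wz":0},{"tx":0,"ty":0,"tz":-170,"wx":0,"wy":0,"wz":0}]' 50 50
python3 -c "
from h import *
cap();to([.408,-.3284,.21],8.6)"
```

```text
time: 14.57
tool_pos: [0.6035, 0.1841, 0.2113]
orientation: [[-0.146, 0.989, 0.005], [0.989, 0.146, 0.006], [0.006, 0.006, -1.0]]
force: [-0.6, 0.1, 0.7]
finger_gap: 0.0502
cap tool [ -1.6  -4.6 112.2] size [25.7 25.9  2.9] world z 0.0991 xy [0.5997 0.1828 0.0991]
to [0.408, -0.3284, 0.21] t [-478.2 -266.3   -4.7] w [ 0.   -0.06 -0.04]
```

The first cartridge is seated, with its cap top at 99 mm against the expected 100. Now the second one.

```bash
python3 -m crank '[{"tx":-478,"ty":-266,"tz":0,"wx":0,"wy":0,"wz":0},{"tx":-478,"ty":-266,"tz":0,"wx":0,"wy":0,"wz":0},{"tx":-478,"ty":-266,"tz":0,"wx":0,"wy":0,"wz":0},{"tx":-478,"ty":-266,"tz":0,"wx":0,"wy":0,"wz":0},{"tx":-478,"ty":-266,"tz":0,"wx":0,"wy":0,"wz":0},{"tx":-478,"ty":-266,"tz":0,"wx":0,"wy":0,"wz":0},{"tx":-478,"ty":-266,"tz":0,"wx":0,"wy":0,"wz":0},{"tx":-478,"ty":-266,"tz":0,"wx":0,"wy":0,"wz":0},{"tx":-478,"ty":-266,"tz":0,"wx":0,"wy":0,"wz":0},{"tx":-478,"ty":-266,"tz":0,"wx":0,"wy":0,"wz":0},{"tx":-478,"ty":-266,"tz":0,"wx":0,"wy":0,"wz":0},{"tx":-478,"ty":-266,"tz":0,"wx":0,"wy":0,"wz":0},{"tx":-478,"ty":-266,"tz":0,"wx":0,"wy":0,"wz":0},{"tx":-478,"ty":-266,"tz":80,"wx":0,"wy":0,"wz":0},{"tx":-478,"ty":-266,"tz":80,"wx":0,"wy":0,"wz":0},{"tx":-478,"ty":-266,"tz":80,"wx":0,"wy":0,"wz":0},{"tx":-478,"ty":-266,"tz":80,"wx":0,"wy":0,"wz":0},{"tx":-478,"ty":-266,"tz":80,"wx":0,"wy":0,"wz":0}]' 60 50
python3 -c "
from h import *
cap();to([.4085,-.328,.017],8.6)"
```

```text
time: 16.12
tool_pos: [0.4061, -0.3277, 0.124]
orientation: [[-0.147, 0.989, -0.007], [0.989, 0.147, 0.005], [0.006, -0.006, -1.0]]
force: [0.2, -0.6, 0.3]
finger_gap: 0.0599
cap tool [-1.2  1.7 39.9] size [25.8 25.5  2.7] world z 0.0841 xy [ 0.4078 -0.3281  0.0841]
to [0.4085, -0.328, 0.017] t [-1.000e-01  1.700e+00  1.085e+02] w [-0.05 -0.04 -0.03]
```

```bash
python3 -m crank '[{"tx":0,"ty":1,"tz":30,"wx":0,"wy":0,"wz":0},{"tx":0,"ty":1,"tz":60,"wx":0,"wy":0,"wz":0},{"tx":0,"ty":1,"tz":90,"wx":0,"wy":0,"wz":0},{"tx":0,"ty":1,"tz":108,"wx":0,"wy":0,"wz":0},{"tx":0,"ty":1,"tz":108,"wx":0,"wy":0,"wz":0},{"tx":0,"ty":1,"tz":108,"wx":0,"wy":0,"wz":0},{"tx":0,"ty":1,"tz":108,"wx":0,"wy":0,"wz":0}]'
python3 -c "
from h import *
cap()"
```

```text
time: 16.75
tool_pos: [0.4088, -0.3291, 0.0189]
orientation: [[-0.147, 0.989, -0.002], [0.989, 0.147, 0.0], [0.001, -0.002, -1.0]]
force: [0.1, -0.0, 0.4]
finger_gap: 0.0597
cap tool [  1.3  -0.9 -65. ] size [26.2 25.6  2.7] world z 0.0841 xy [ 0.4078 -0.3275  0.0841]
```

```bash
python3 -m crank '[{"tx":0,"ty":0,"tz":0,"wx":0,"wy":0,"wz":0},{"tx":0,"ty":0,"tz":0,"wx":0,"wy":0,"wz":0},{"tx":0,"ty":0,"tz":0,"wx":0,"wy":0,"wz":0},{"tx":0,"ty":0,"tz":0,"wx":0,"wy":0,"wz":0},{"tx":0,"ty":0,"tz":0,"wx":0,"wy":0,"wz":0},{"tx":0,"ty":0,"tz":0,"wx":0,"wy":0,"wz":0},{"tx":0,"ty":0,"tz":0,"wx":0,"wy":0,"wz":0},{"tx":0,"ty":0,"tz":-30,"wx":0,"wy":0,"wz":0},{"tx":0,"ty":0,"tz":-70,"wx":0,"wy":0,"wz":0},{"tx":0,"ty":0,"tz":-110,"wx":0,"wy":0,"wz":0},{"tx":0,"ty":0,"tz":-150,"wx":0,"wy":0,"wz":0},{"tx":0,"ty":0,"tz":-190,"wx":0,"wy":0,"wz":0},{"tx":0,"ty":0,"tz":-200,"wx":0,"wy":0,"wz":0},{"tx":0,"ty":0,"tz":-200,"wx":0,"wy":0,"wz":0}]' 15 50
python3 -c "
from h import *
cap();to([.532,.1725,.22],8.6)"
```

```text
time: 17.97
tool_pos: [0.4101, -0.3307, 0.2214]
orientation: [[-0.146, 0.989, 0.001], [0.989, 0.146, -0.003], [-0.003, 0.001, -1.0]]
force: [-0.3, 0.2, -0.1]
finger_gap: 0.0287
cap tool [  0.6   0.5 -66. ] size [26.2 26.2  2.5] world z 0.2876 xy [ 0.4103 -0.3292  0.2876]
to [0.532, 0.1725, 0.22] t [478.4 195.4  -2. ] w [-0.03 -0.01 -0.04]
```

```bash
python3 -m crank '[{"tx":478,"ty":195,"tz":0,"wx":0,"wy":0,"wz":0},{"tx":478,"ty":195,"tz":0,"wx":0,"wy":0,"wz":0},{"tx":478,"ty":195,"tz":0,"wx":0,"wy":0,"wz":0},{"tx":478,"ty":195,"tz":0,"wx":0,"wy":0,"wz":0},{"tx":478,"ty":195,"tz":0,"wx":0,"wy":0,"wz":0},{"tx":478,"ty":195,"tz":0,"wx":0,"wy":0,"wz":0},{"tx":478,"ty":195,"tz":0,"wx":0,"wy":0,"wz":0},{"tx":478,"ty":195,"tz":0,"wx":0,"wy":0,"wz":0},{"tx":478,"ty":195,"tz":0,"wx":0,"wy":0,"wz":0},{"tx":478,"ty":195,"tz":0,"wx":0,"wy":0,"wz":0},{"tx":478,"ty":195,"tz":0,"wx":0,"wy":0,"wz":0},{"tx":478,"ty":195,"tz":0,"wx":0,"wy":0,"wz":0},{"tx":478,"ty":195,"tz":0,"wx":0,"wy":0,"wz":0},{"tx":478,"ty":195,"tz":40,"wx":0,"wy":0,"wz":0},{"tx":478,"ty":195,"tz":85,"wx":0,"wy":0,"wz":0},{"tx":478,"ty":195,"tz":85,"wx":0,"wy":0,"wz":0},{"tx":478,"ty":195,"tz":85,"wx":0,"wy":0,"wz":0},{"tx":478,"ty":195,"tz":85,"wx":0,"wy":0,"wz":0},{"tx":478,"ty":195,"tz":85,"wx":0,"wy":0,"wz":0}]'
python3 -c "
from h import *
cap();to([.5317,.172,.062],8.6)"
```

```text
time: 19.6
tool_pos: [0.5317, 0.1732, 0.134]
orientation: [[-0.145, 0.989, -0.003], [0.989, 0.145, 0.004], [0.005, -0.003, -1.0]]
force: [0.5, 0.2, -0.4]
finger_gap: 0.0289
cap tool [  0.6   0.4 -66. ] size [26.4 26.4  2.7] world z 0.2002 xy [0.5322 0.1741 0.2002]
to [0.5317, 0.172, 0.062] t [-1.6 -0.6 72.7] w [-0.01 -0.06 -0.05]
```

```bash
python3 -m crank '[{"tx":-1.5,"ty":0,"tz":15,"wx":0,"wy":0,"wz":0},{"tx":-1.5,"ty":0,"tz":30,"wx":0,"wy":0,"wz":0},{"tx":-1.5,"ty":0,"tz":45,"wx":0,"wy":0,"wz":0},{"tx":-1.5,"ty":0,"tz":50,"wx":0,"wy":0,"wz":0},{"tx":-1.5,"ty":0,"tz":55,"wx":0,"wy":0,"wz":0},{"tx":-1.5,"ty":0,"tz":60,"wx":0,"wy":0,"wz":0},{"tx":-1.5,"ty":0,"tz":65,"wx":0,"wy":0,"wz":0},{"tx":-1.5,"ty":0,"tz":70,"wx":0,"wy":0,"wz":0},{"tx":-1.5,"ty":0,"tz":70,"wx":0,"wy":0,"wz":0}]'
python3 -c "
from h import *
cap();to([.532,.172,.037],8.6)"
```

```text
time: 20.4
tool_pos: [0.5297, 0.1719, 0.0615]
orientation: [[-0.146, 0.989, -0.007], [0.989, 0.146, 0.003], [0.004, -0.006, -1.0]]
force: [-0.6, -0.0, -1.4]
finger_gap: 0.0289
cap tool [  0.7   0.5 -66. ] size [26.5 26.4  2.7] world z 0.1277 xy [0.5304 0.1729 0.1277]
to [0.532, 0.172, 0.037] t [-0.3  2.4 24.8] w [-0.07 -0.05 -0.04]
```

```bash
python3 -m crank '[{"tx":0,"ty":1,"tz":8,"wx":0,"wy":0,"wz":0},{"tx":0,"ty":1,"tz":16,"wx":0,"wy":0,"wz":0},{"tx":0,"ty":1,"tz":22,"wx":0,"wy":0,"wz":0},{"tx":0,"ty":1,"tz":24,"wx":0,"wy":0,"wz":0},{"tx":0,"ty":1,"tz":24,"wx":0,"wy":0,"wz":0},{"tx":0,"ty":1,"tz":24,"wx":0,"wy":0,"wz":0}]'
python3 -c "
from h import *
cap()"
```

```text
time: 20.95
tool_pos: [0.5306, 0.1721, 0.0377]
orientation: [[-0.146, 0.989, -0.007], [0.989, 0.146, 0.003], [0.004, -0.006, -1.0]]
force: [-0.6, -0.1, -1.9]
finger_gap: 0.0289
cap tool [  0.6   0.5 -66. ] size [26.3 26.2  2.6] world z 0.1039 xy [0.5313 0.1732 0.1039]
```

```bash
python3 -m crank '[{"tx":0,"ty":0,"tz":2,"wx":0,"wy":0,"wz":0},{"tx":0,"ty":0,"tz":2,"wx":0,"wy":0,"wz":0},{"tx":0,"ty":0,"tz":2,"wx":0,"wy":0,"wz":0},{"tx":0,"ty":0,"tz":2,"wx":0,"wy":0,"wz":0},{"tx":0,"ty":0,"tz":-40,"wx":0,"wy":0,"wz":0},{"tx":0,"ty":0,"tz":-80,"wx":0,"wy":0,"wz":0},{"tx":0,"ty":0,"tz":-120,"wx":0,"wy":0,"wz":0},{"tx":0,"ty":0,"tz":-160,"wx":0,"wy":0,"wz":0},{"tx":0,"ty":0,"tz":-200,"wx":0,"wy":0,"wz":0},{"tx":0,"ty":0,"tz":-220,"wx":0,"wy":0,"wz":0},{"tx":0,"ty":0,"tz":-220,"wx":0,"wy":0,"wz":0},{"tx":0,"ty":0,"tz":-220,"wx":0,"wy":0,"wz":0}]' 50 50
python3 - <<'E'
import h;from h import *
p,d,s=cap();save("w8",p)
for n in("bolt_knob","gate_hinge"):
    for r in robot.tip_of(n,"wrist")[:3]: print(n,round(r["conf"],2),np.round(r["xy"],1),world("wrist",r["xy"],z=.133).round(4))
p,d=robot.capture("top");m=cv2.inRange(cv2.cvtColor(p,cv2.COLOR_RGB2HSV),(5,150,90),(19,255,255))
n,l,st,c=cv2.connectedComponentsWithStats(m)
for i in range(1,n):
    if st[i,4]>20: print("top orange",c[i].round(1),world("top",c[i],z=.1).round(4))
to([.505,-.044,.25])
E
```

```text
time: 22.0
tool_pos: [0.5334, 0.1717, 0.2605]
orientation: [[-0.146, 0.989, -0.001], [0.989, 0.146, 0.005], [0.005, -0.001, -1.0]]
force: [0.5, -0.3, -0.5]
finger_gap: 0.0499
cap tool [  0.5  -1.5 161.4] size [25.7 24.7  2.9] world z 0.0991 xy [0.5317 0.1726 0.0991]
bolt_knob 0.63 [320.2 164.8] [0.5313 0.1846 0.133 ]
gate_hinge 0.78 [284.8 237.3] [0.5055 0.1017 0.133 ]
top orange [234.9  15.1] [1.1951 0.3231 0.1   ]
top orange [282.9   6.9] [1.2203 0.1563 0.1   ]
top orange [177.1  13.8] [1.2077 0.5242 0.1   ]
top orange [442.7  19.9] [ 1.1506 -0.3913  0.1   ]
top orange [407.2  19.2] [ 1.1577 -0.2705  0.1   ]
top orange [416.4  22.2] [ 1.1453 -0.301   0.1   ]
top orange [459.4  27.7] [ 1.1196 -0.4462  0.1   ]
top orange [278.8 204.8] [0.5275 0.1774 0.1   ]
top orange [331.9 225.3] [0.457  0.0102 0.1   ]
top orange [ 68.8 232.2] [0.4597 0.8451 0.1   ]
top orange [ 48.1 235. ] [0.4529 0.9108 0.1   ]
to [0.505, -0.044, 0.25] t [-209.   -56.9    5.4] w [0. 0. 0.]
```

Both cartridges are seated, with cap tops at 99 mm at both bores. The top "orange" list also holds unrelated blobs, which I'm ignoring. Next I'll move over the knob.

```bash
python3 -m crank '[{"tx":-209,"ty":-57,"tz":0,"wx":0,"wy":0,"wz":0},{"tx":-209,"ty":-57,"tz":0,"wx":0,"wy":0,"wz":0},{"tx":-209,"ty":-57,"tz":0,"wx":0,"wy":0,"wz":0},{"tx":-209,"ty":-57,"tz":0,"wx":0,"wy":0,"wz":0},{"tx":-209,"ty":-57,"tz":0,"wx":0,"wy":0,"wz":0},{"tx":-209,"ty":-57,"tz":50,"wx":0,"wy":0,"wz":0},{"tx":-209,"ty":-57,"tz":50,"wx":0,"wy":0,"wz":0},{"tx":-209,"ty":-57,"tz":50,"wx":0,"wy":0,"wz":0},{"tx":-209,"ty":-57,"tz":50,"wx":0,"wy":0,"wz":0},{"tx":-209,"ty":-57,"tz":50,"wx":0,"wy":0,"wz":0}]'
cat >> h.py <<'E'
def knob():
    "red knob top centre"
    global ST
    ST=s=robot.get_state();p,d=robot.capture("wrist");H=cv2.cvtColor(p,cv2.COLOR_RGB2HSV)
    m=cv2.inRange(H,(0,190,80),(4,255,255))|cv2.inRange(H,(176,190,80),(180,255,255));n,l,st,c=cv2.connectedComponentsWithStats(m)
    for i in range(1,n):
        if st[i,4]<60: continue
        W=np.array([world("wrist",(b,a),d[a,b]) for a,b in np.argwhere(l==i)]);q=(W-s["tool_pos"])@np.array(s["orientation"])*1000
        k=abs(q[:,2]-np.percentile(q[:,2],8))<2.5;lo,hi=np.percentile(q[k],[2,98],axis=0);mid=(lo+hi)/2
        print("red",st[i,4],c[i].round(),"tool",mid.round(1),"size",(hi-lo).round(1),"world",(s["tool_pos"]+np.array(s["orientation"])@mid/1000).round(4))
    return p,d,s
E
python3 - <<'E'
from h import *
p,d,s=knob();save("w9",p);print(s["tool_pos"])
E
```

```text
time: 23.03
tool_pos: [0.5067, -0.0425, 0.2083]
orientation: [[-0.147, 0.989, -0.005], [0.989, 0.147, 0.004], [0.005, -0.005, -1.0]]
force: [-0.7, 0.4, 0.8]
finger_gap: 0.0498
[ 0.50672684 -0.0424947   0.20831653]
```

View pics/w9.png

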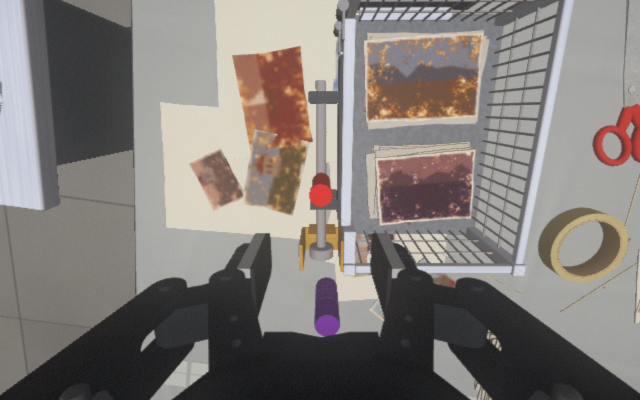

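The red knob's top is at (320,194), midway between the jaws. My colour threshold missed it, so I'll relax it.

```bash
sed -i 's/(0,190,80),(4,255,255)/(0,160,110),(7,255,255)/; s/(176,190,80)/(172,160,110)/' h.py
python3 - <<'E'
import h;from h import *
p,d,s=knob();print(cv2.cvtColor(p,cv2.COLOR_RGB2HSV)[192:197:2,316:326:3].tolist())
q=world("wrist",(320.3,194.5),z=.155);print(q,s["tool_pos"])
to([q[0],q[1],.083],8.6)
E
```

```text
red 1047 [623. 135.] tool [ 34.7 362.  199.8] size [65.1 53.1  3.1] world [0.8593 0.0461 0.0081]
red 397 [320. 194.] tool [ 2.4 -0.1 54.9] size [15.9 15.6  2.6] world [ 0.5065 -0.0398  0.1541]
[[[1, 189, 218], [1, 188, 218], [1, 189, 217], [1, 184, 219]], [[1, 186, 218], [1, 188, 217], [1, 188, 218], [1, 187, 218]], [[1, 186, 218], [1, 189, 217], [1, 188, 217], [1, 187, 217]]]
[ 0.5067156  -0.03955825  0.155     ] [ 0.50720957 -0.04244235  0.20892917]
to [np.float64(0.5067156025578311), np.float64(-0.0395582500250038), 0.083] t [2.500e+00 1.000e-01 1.262e+02] w [-0.03 -0.04 -0.02]
```

```bash
python3 -m crank '[{"tx":2.5,"ty":0,"tz":30,"wx":0,"wy":0,"wz":0},{"tx":2.5,"ty":0,"tz":60,"wx":0,"wy":0,"wz":0},{"tx":2.5,"ty":0,"tz":90,"wx":0,"wy":0,"wz":0},{"tx":2.5,"ty":0,"tz":115,"wx":0,"wy":0,"wz":0},{"tx":2.5,"ty":0,"tz":125,"wx":0,"wy":0,"wz":0},{"tx":2.5,"ty":0,"tz":125,"wx":0,"wy":0,"wz":0},{"tx":2.5,"ty":0,"tz":125,"wx":0,"wy":0,"wz":0},{"tx":2.5,"ty":0,"tz":125,"wx":0,"wy":0,"wz":0},{"tx":2.5,"ty":0,"tz":125,"wx":0,"wy":0,"wz":0},{"tx":2.5,"ty":0,"tz":125,"wx":0,"wy":0,"wz":0}]' 44 50
python3 - <<'E'
from h import *
p,d,s=knob();save("w10",p);print(s["tool_pos"],s["force"])
E
```

```text
time: 23.97
tool_pos: [0.5067, -0.0407, 0.0846]
orientation: [[-0.146, 0.989, -0.002], [0.989, 0.146, 0.003], [0.003, -0.002, -1.0]]
force: [0.6, -0.6, -0.2]
finger_gap: 0.0442
red 110 [259.  73.] tool [ 93.  -47.5  79.4] size [10.1 12.9  2.4] world [0.4459 0.0445 0.0056]
red 1618 [319. 285.] tool [  1.3  -0.2 -69.4] size [16.7 16.2  2.4] world [ 0.5064 -0.0397  0.154 ]
[ 0.50666466 -0.04074864  0.08455663] [ 0.55979516 -0.56029133 -0.18608261]
```

View pics/w10.png

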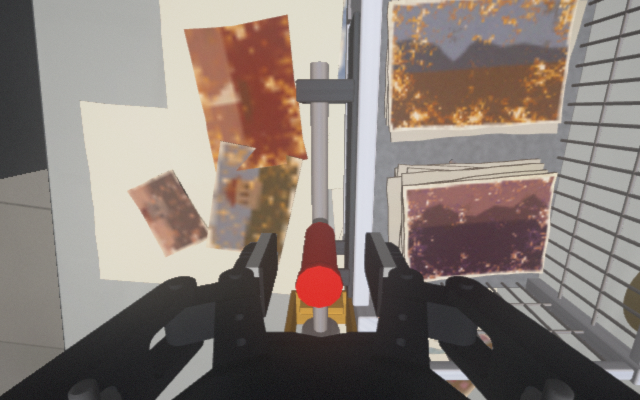

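The knob, with its top at (320,285), is centred between the jaws, and the inner finger clears the gate's top. Closing now.

```bash
python3 -m crank '[{"tx":0.5,"ty":0,"tz":2,"wx":0,"wy":0,"wz":0},{"tx":0.5,"ty":0,"tz":2,"wx":0,"wy":0,"wz":0},{"tx":0.5,"ty":0,"tz":2,"wx":0,"wy":0,"wz":0},{"tx":0.5,"ty":0,"tz":2,"wx":0,"wy":0,"wz":0},{"tx":0.5,"ty":0,"tz":2,"wx":0,"wy":0,"wz":0},{"tx":0.5,"ty":0,"tz":2,"wx":0,"wy":0,"wz":0},{"tx":0.5,"ty":0,"tz":2,"wx":0,"wy":0,"wz":0},{"tx":0.5,"ty":0,"tz":2,"wx":0,"wy":0,"wz":0}]' 3 60
```

```text
time: 24.68
tool_pos: [0.5054, -0.0401, 0.0809]
orientation: [[-0.146, 0.989, -0.005], [0.989, 0.146, 0.004], [0.004, -0.004, -1.0]]
force: [0.8, 0.8, 1.8]
finger_gap: 0.015
```

The gap is 15 mm, so the pads are on the 16 mm post. Lift 13 mm, then draw.

```bash
python3 -m crank '[{"tx":0,"ty":0,"tz":-3,"wx":0,"wy":0,"wz":0},{"tx":0,"ty":0,"tz":-6,"wx":0,"wy":0,"wz":0},{"tx":0,"ty":0,"tz":-9,"wx":0,"wy":0,"wz":0},{"tx":0,"ty":0,"tz":-13,"wx":0,"wy":0,"wz":0},{"tx":0,"ty":0,"tz":-13,"wx":0,"wy":0,"wz":0},{"tx":0,"ty":0,"tz":-13,"wx":0,"wy":0,"wz":0},{"tx":0,"ty":0,"tz":-13,"wx":0,"wy":0,"wz":0},{"tx":0,"ty":0,"tz":-13,"wx":0,"wy":0,"wz":0}]'
python3 -c "
from h import *
knob()"
```

```text
time: 25.35
tool_pos: [0.505, -0.0401, 0.0935]
orientation: [[-0.146, 0.989, -0.006], [0.989, 0.146, 0.004], [0.004, -0.005, -1.0]]
force: [1.7, 0.5, 0.0]
finger_gap: 0.0148
red 75 [264.  76.] tool [ 90.9 -45.7  88.5] size [10.6 11.   2.5] world [0.446  0.0435 0.0057]
red 2270 [320. 285.] tool [  0.7   0.4 -73.1] size [16.7 16.2  2.3] world [ 0.5057 -0.0396  0.1666]
```

Knob top rose from 154.0 to 166.6 mm, a 12.6 mm lift. Drawing back now.

```bash
python3 -m crank '[{"tx":4,"ty":0,"tz":0,"wx":0,"wy":0,"wz":0},{"tx":8,"ty":0,"tz":0,"wx":0,"wy":0,"wz":0},{"tx":12,"ty":0,"tz":0,"wx":0,"wy":0,"wz":0},{"tx":16,"ty":0,"tz":0,"wx":0,"wy":0,"wz":0},{"tx":20,"ty":0,"tz":0,"wx":0,"wy":0,"wz":0},{"tx":24,"ty":0,"tz":0,"wx":0,"wy":0,"wz":0},{"tx":28,"ty":0,"tz":0,"wx":0,"wy":0,"wz":0},{"tx":32,"ty":0,"tz":0,"wx":0,"wy":0,"wz":0},{"tx":36,"ty":0,"tz":0,"wx":0,"wy":0,"wz":0},{"tx":39,"ty":0,"tz":0,"wx":0,"wy":0,"wz":0},{"tx":39,"ty":0,"tz":0,"wx":0,"wy":0,"wz":0},{"tx":39,"ty":0,"tz":0,"wx":0,"wy":0,"wz":0}]'
python3 -c "
from h import *
knob()"
```

```text
time: 26.4
tool_pos: [0.4993, -0.0011, 0.0937]
orientation: [[-0.146, 0.989, -0.006], [0.989, 0.146, 0.004], [0.005, -0.005, -1.0]]
force: [2.9, 0.4, -1.4]
finger_gap: 0.0147
red 749 [320. 252.] tool [  6.8   0.4 -64.1] size [ 2.8 10.2  4.6] world [0.499  0.0055 0.1578]
red 1768 [320. 292.] tool [  0.7   0.4 -73.1] size [16.6 16.2  2.4] world [ 0.5    -0.0007  0.1668]
```

```bash
python3 -m crank '[{"tx":1,"ty":-5.2,"tz":0,"wx":0,"wy":0,"wz":0.57},{"tx":2.3,"ty":-10.5,"tz":0,"wx":0,"wy":0,"wz":1.15},{"tx":3.8,"ty":-15.6,"tz":0,"wx":0,"wy":0,"wz":1.72},{"tx":5.7,"ty":-20.7,"tz":0,"wx":0,"wy":0,"wz":2.29},{"tx":7.8,"ty":-25.7,"tz":0,"wx":0,"wy":0,"wz":2.86},{"tx":10.1,"ty":-30.5,"tz":0,"wx":0,"wy":0,"wz":3.44},{"tx":12.6,"ty":-35.3,"tz":0,"wx":0,"wy":0,"wz":4.01},{"tx":15.4,"ty":-39.9,"tz":0,"wx":0,"wy":0,"wz":4.58},{"tx":15.4,"ty":-39.9,"tz":0,"wx":0,"wy":0,"wz":4.58},{"tx":15.4,"ty":-39.9,"tz":0,"wx":0,"wy":0,"wz":4.58},{"tx":15.4,"ty":-39.9,"tz":0,"wx":0,"wy":0,"wz":4.58},{"tx":15.4,"ty":-39.9,"tz":0,"wx":0,"wy":0,"wz":4.58},{"tx":15.4,"ty":-39.9,"tz":0,"wx":0,"wy":0,"wz":4.58}]'
python3 - <<'E'
from h import *
p,d,s=knob();p,d=robot.capture("top");q,_=robot.capture("scene")
save("fin",np.vstack([cv2.resize(p[140:250,240:460],(560,280)),cv2.resize(q[120:270,240:480],(560,320))]))
k=np.array([.0,.0]);y=np.rad2deg(np.arctan2(s["orientation"][1][1],s["orientation"][0][1]));print("yaw",y,"gap",s["finger_gap"])
hg=np.array([.5023,.1064])
a=[np.array(v)-hg for v in((.500,-.0007),s["tool_pos"][:2])];print("gate angle by TCP",np.subtract(*[np.arctan2(v[1],v[0]) for v in a]),[np.linalg.norm(v) for v in a])
E
```

```text
time: 27.53
tool_pos: [0.458, 0.0076, 0.0941]
orientation: [[0.25, 0.968, -0.005], [0.968, -0.25, 0.003], [0.002, -0.006, -1.0]]
force: [2.0, -2.1, -0.9]
finger_gap: 0.0146
red 425 [318. 253.] tool [  7.5  -0.2 -64.1] size [1.8 6.2 4.3] world [0.46   0.0147 0.1583]
red 1742 [320. 292.] tool [  0.8   0.8 -73.1] size [16.7 16.2  2.4] world [0.4594 0.0079 0.1672]
yaw -14.470451750820512 gap 0.014590751586060529
gate angle by TCP 0.40025948602439776 [np.float64(0.10712469369851192), np.float64(0.10831859170443228)]
```

View pics/fin.png

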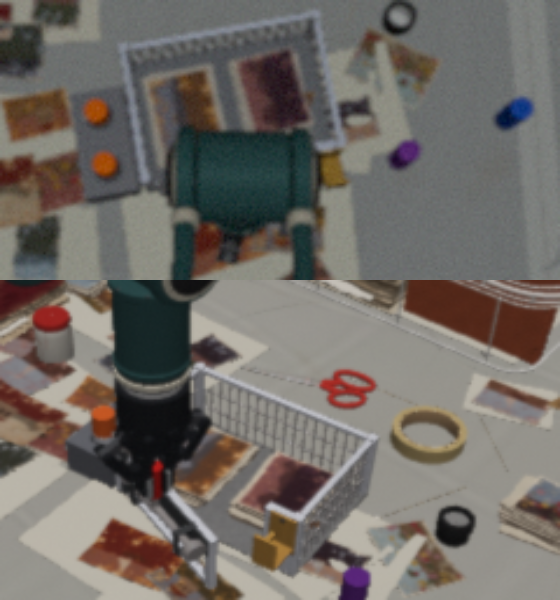

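The picture shows both orange caps in the holder at (96,112) and (105,165). The gate is swung out with the red knob at (157,480) in the jaws, and the bystanders are in place. A short hold to check it's still, then I'll hand in.

```bash
python3 -m crank '[{"tx":0,"ty":0,"tz":0,"wx":0,"wy":0,"wz":0},{"tx":0,"ty":0,"tz":0,"wx":0,"wy":0,"wz":0},{"tx":0,"ty":0,"tz":0,"wx":0,"wy":0,"wz":0},{"tx":0,"ty":0,"tz":0,"wx":0,"wy":0,"wz":0},{"tx":0,"ty":0,"tz":0,"wx":0,"wy":0,"wz":0},{"tx":0,"ty":0,"tz":0,"wx":0,"wy":0,"wz":0},{"tx":0,"ty":0,"tz":0,"wx":0,"wy":0,"wz":0},{"tx":0,"ty":0,"tz":0,"wx":0,"wy":0,"wz":0}]'
python3 -c "
from h import *
knob();s=robot.get_state();print(s['tool_pos'],s['qd'].round(2));print(robot.finish_job())"
```

```text
time: 28.35
tool_pos: [0.4576, 0.0079, 0.0941]
orientation: [[0.25, 0.968, -0.006], [0.968, -0.25, 0.004], [0.002, -0.006, -1.0]]
force: [3.4, -2.0, -1.1]
finger_gap: 0.0145
red 453 [318. 253.] tool [  7.6   0.1 -64.1] size [1.5 6.6 4.1] world [0.46   0.015  0.1582]
red 1742 [320. 292.] tool [  0.7   0.8 -73. ] size [16.6 16.1  2.6] world [0.459  0.0081 0.1671]
[0.45765976 0.00790281 0.09406354] [ 0.09 -0.    0.03  0.02 -0.06  0.  ]
the job is handed in; nothing more can be done
None
```

The job is done and handed in at about 28 s; `finish_job` gives no verdict. Both cartridges are in the bores, and the arm is still gripping the knob with the gate held ajar.

- **Cartridges:** both stand in their bores with cap tops at 99 mm, against the expected 100. I measured each just after release, and the last picture shows both caps in the holder.
- **Bolt:** I raised the knob 12.6 mm, then drew it back about 39 mm without resistance.
- **Gate:** it is open about 0.40 rad, roughly 75 mm at the free edge. That angle comes from the tool's path about my estimated hinge, and the last picture agrees. Over the final 0.8 s hold the knob moved less than 0.5 mm, with 14.5 mm between the jaws.

**What went wrong or disagreed:**
- **First grasp missed:** the fingertips turned out to be about 31 mm behind the stated TCP. One finger closed on the cap of the first cartridge and tilted it (force about 10 N). It righted itself when I raised the arm slowly, and I allowed for the offset from then on.
- **Pose readings:** the measured tool pose wandered by 2–3 mm while settling, and the hinge estimates differed by about 4–5 mm. Neither affected the result.
- **Look-alikes and bystanders:** I never gripped any of them, and those I could see in the last picture looked in place. The lead weight was outside that crop, and I didn't measure any positions afterwards.
- **Pictures:** I viewed 11, one over the budget of 10.

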